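# Chill a wax block and take its surface temperature

### The job

Set the yellow wax block on the chill plate about midway between the two blue blocks, in line with them and lying the same way, without dropping it or disturbing anything else. Then take the spring-tipped temperature probe out of its stand and hold it upright with its tip on the red dot of the yellow block, pressing gently so that the sprung tip is pushed about half-way in. Finish while still holding the probe there.

Things in the scene. Friction and masses are not known exactly. Their poses are not given: they have to be found in the camera images.
- block: wax specimen block on a yellow plastic cassette: cassette 28 (own x) x 40 (own y) x 8 mm high, white wax 24 x 34 mm on top of it up to 18 mm. A red dot marks its top. It starts flat on the bench, on one side of the chill plate; the probe's stand is on the other side. Origin: centre of the underside, z up. About 25 g, loose.
- dot (a point): centre of the red dot, 12 mm in diameter, on the top face of the yellow block: 18 mm above the block's origin and 8 mm off centre along the block's own +y
- chill_plate: low white chill plate with a flat grey metal top, fixed to the bench, 170 (own x) x 270 (own y) x 35 mm high. Origin: centre of the underside. The blocks stand in a row along its own y, so their long sides run along the row
- block_left: wax specimen block on a blue plastic cassette: cassette 28 (own x) x 40 (own y) x 8 mm high, white wax 24 x 34 mm on top of it up to 18 mm. Stands on the chill plate at the +y end of the row, its axes parallel to the plate's; leave it where it is. Centres of the two blue blocks are 130 to 160 mm apart. Origin: centre of the underside, z up. About 25 g, loose.
- block_right: wax specimen block on a blue plastic cassette: cassette 28 (own x) x 40 (own y) x 8 mm high, white wax 24 x 34 mm on top of it up to 18 mm. Stands on the chill plate at the -y end of the row, its axes parallel to the plate's; leave it where it is. Origin: centre of the underside, z up. About 25 g, loose.
- stand: grey square stand of the probe, 60 x 60 x 85 mm high, fixed to the bench, with a vertical 17 mm through hole in the middle. Origin: centre of the underside
- probe: temperature probe upright in the stand, loose, about 130 g. Orange square handle 24 x 24 x 75 mm, black band near its top; below it a steel stem 10 mm in diameter, 60 mm long, then a sprung copper tip 8 mm in diameter, 15 mm long. Origin: centre of the handle's underside, which rests on the stand's top 85 mm above the bench; z up the handle, x and y square to its faces
- probe_tip (a point): centre of the flat lower end of the probe's sprung tip: on the probe's axis, 75 mm below the probe's origin when the tip is not pressed
- plunger (a joint): travel of the probe's sprung tip into the stem, m: 0 fully out, 0.010 fully in (then it is solid). Spring: about 1.2 N to start moving, 0.3 N more for each mm, 2.7 N half-way in
- jar: bystander: amber jar with a white cap, 60 mm in diameter, 80 mm high, beyond the chill plate. Origin: centre of the underside
- brush: bystander: blue-handled brush, 180 mm long, lying on the bench beyond the chill plate. Origin: under its middle

How it is judged (in metres and radians):
On the way, in this order (a step that is already met when the one before it is completed fails the run):
1. the yellow block stands on the chill plate between the blue blocks, let go, with the probe still in its stand (z of block in the frame of chill_plate between 0.032 and 0.039 m and angle between block's own z axis and vertical below 0.1 rad and angle between the y axis of block and the y axis of chill_plate, either way round below 0.21 rad and contact force between the fingers and block below 0.1 N and horizontal distance between block and block_left between 0.053 and 0.092 m and x of block in the frame of block_left between -0.014 and 0.014 m and horizontal distance between block and block_right between 0.053 and 0.092 m and x of block in the frame of block_right between -0.014 and 0.014 m and linear speed of block below 0.02 m/s and height (world z) of probe_tip below 0.03 m), for 0.2 s.
2. the probe is drawn up out of its stand (height (world z) of probe_tip above 0.087 m and contact force between the fingers and probe above 1 N), for 0.1 s.
At the end, for the whole second after the job is handed in: Yellow block flat and free on the plate, 53-92 mm from each blue block's centre, within 14 mm of their line and 12 deg; probe held in the fingers only, within 7 deg of upright, tip within 6.5 mm of the dot's centre, pushed in 2-8.5 mm (1.2-6 N), at rest; bystanders moved under 12 mm (z of block in the frame of chill_plate between 0.032 and 0.039 m and angle between block's own z axis and vertical below 0.1 rad and angle between the y axis of block and the y axis of chill_plate, either way round below 0.21 rad and contact force between the fingers and block below 0.1 N and horizontal distance between block and block_left between 0.053 and 0.092 m and x of block in the frame of block_left between -0.014 and 0.014 m and horizontal distance between block and block_right between 0.053 and 0.092 m and x of block in the frame of block_right between -0.014 and 0.014 m and distance of each of block_left, block_right, jar, brush from where it was at the start of the episode below 0.012 m and distance between probe_tip and dot below 0.0065 m and angle between probe's own z axis and vertical below 0.12 rad and value of joint plunger between 0.002 and 0.0085 m and contact force between probe and block between 1.2 and 6 N and contact force between the fingers and probe above 1 N and contact force between probe and stand below 0.05 N and contact force between probe and chill_plate below 0.05 N and linear speed of each of probe, block below 0.02 m/s); the arm keeps its last pose, push and grip.
It fails at once if a blue block, the jar or the brush is pushed more than 12 mm (distance of any of block_left, block_right, jar, brush from where it was at the start of the episode above 0.012 m).
It fails at once if the probe presses the block with more than 10 N (contact force between probe and block above 10 N).
It fails at once if the yellow block is dropped (it falls freely faster than 0.5 m/s) (linear speed of block above 0.5 m/s and contact force between the fingers and block below 0.05 N).
It also fails if it takes over 54 s, if anything falls off the work surface, if the arm or the gripper's body presses on something with over 40 N, if the wrist force passes 120 N, or if a joint passes its speed limit or range.

### The arm

A 6-joint arm with a two-finger parallel gripper is mounted at the origin on the work surface. World frame = base frame: x ahead of the robot, y to its left, z up, the work surface at z = 0. Lengths are in mm, angles in degrees, forces in N, time in s.
With the tool pointing down it reaches from about 300 to 850 mm from the base axis. Payload 4.2 kg.
Tool frame: the origin (TCP) lies midway between the tips of the shut fingers; the grasp point (between the pads) lies 19 mm behind it; x points along the fingers, y is the direction in which the jaws open and shut, and the axes are right-handed (so a half turn about x gives the same grasp; the last joint's range is limited). The gripper opens to 91 mm and grips with 3 to 60 N. Pads are 32 mm wide; open, the fingers measure 118 mm over their backs; the gripper's body (76 mm by 178 mm) begins 60 mm behind the grasp point.
Start: joints at [64.515, 18.312, 89.639, -0, 72.044, -1.146], TCP at [236.984, 523.91, 213.976] pointing down, gripper open.
Joint ranges: [-177.97, 177.97], [-48.28, 115.42], [12.27, 149.76], [-77.06, 257.06], [2.81, 150.46], [-146.56, 146.56]. Speed limits (degrees/s): [147.25, 147.25, 180, 180, 180, 180].

### API

Orientations are given as [roll, pitch, yaw] about the fixed x, y, z axes, in that order (R = Rz(yaw) Ry(pitch) Rx(roll)).
In Python, from workcell import * gives the robot as it stands.
- The arm moves only by the shell command python3 -m handwheel 'ROWS' [FORCE]. ROWS is a JSON object of lists of equal length, an entry for each row: "gripper": the closure, from 0 (fully open) to 1 (shut); "offset": the shift along the tool's x, y, z in mm, a list of three; "rot": the turn, a rotation vector about the tool's x, y, z in degrees, a list of three. A call has 1 to 5 rows; each row is the pose to reach, as a shift and turn from the pose commanded when the call began, along the tool's axes at that moment; what a row does not reach only later rows make up. A row lasts 1/12 s, in which the tool goes at most 41.7 mm and 7.16 degrees, less where a joint would pass 70% of its speed; a pose out of reach is approached as far as the arm can. A call with a gripper value outside its range is refused whole. The fingers move at their own pace and stop on an object; FORCE is the grip in N (left out, the last holds). Time passes only in rows, so rows that repeat a pose let the fingers close. It gives the time, the measured TCP pose, the force and the opening at its end, in the units of the state.
- state(): the state, without advancing time (a new reading comes with each control period).
- grab_frame(name): name is "side" or "top"; returns the picture (420x560x3 uint8, red, green, blue); there is no depth.
- camera_params(name): a dict with "fx", "fy", "cx", "cy" (pixels), "position" and "attitude" of the camera in the world. Camera axes: x right, y up, looking along -z (the intrinsics and any distortion apply to the point x, -y, -z); pixel columns grow to the right and rows downward; lengths in mm; the calibration is good to about 2 mm. A picture is of the moment at which its call begins. camera_params takes no time and is no camera call.
- job_done(): hands the job in, once; it reports no verdict.
The state is a dict: "time_s": time; "qpos": joint angles; "qvel": joint speeds; "effort": joint torques, N m; "ee_pos": TCP position; "ee_rot": TCP orientation; "force": force on the tool from outside, world axes, zero at the start; "torque": the same for the moment, N m; "gripper_width": finger opening in mm.
Only numpy, scipy, OpenCV 4.12 (cv2) and the standard library are available. Lean on these libraries where they do the work, as an engineer would, in place of code of your own. Each camera call takes 0.05 s, during which the arm holds its last target.

## Working session

There is one attempt and no reset: what is moved stays moved. The work goes in short steps, Python scripts to look and compute and a shell command to move; the robot and the scene stay as the last step left them, time stands still between calls to the robot, and variables do not carry over. Pictures are saved under pics/ and viewed, and the job is handed in when it is done.

```bash
mkdir -p pics; ls
python3 - <<'E'
from workcell import *
import cv2
s=state();print(s)
for n in("side","top"):
    print(n,camera_params(n)); cv2.imwrite(f"pics/{n}0.png",grab_frame(n)[:,:,::-1])
E
```

```text
pics
{'time_s': 0.0, 'qpos': array([ 6.45137894e+01,  1.83519414e+01,  8.97081089e+01, -1.47332994e-03,
        7.20422629e+01, -1.14610267e+00]), 'qvel': array([ 0.01646442, -0.01312984,  0.13206688, -0.01711954, -0.1838831 ,
       -0.12284365]), 'effort': array([ 4.80299477e-04, -4.12464738e+01, -2.31971920e+01,  7.29435543e-02,
        4.55359078e-02, -1.30653571e-04]), 'ee_pos': array([236.77591478, 523.42548532, 213.1057248 ]), 'ee_rot': array([ -90.36172973,   89.8976773 , -114.70138216]), 'force': array([ 0.7493248 ,  1.21020984, -1.37057055]), 'torque': array([-0.03923471, -0.00435321, -0.01500237]), 'gripper_width': 91.45377197941801}
side {'fx': 432.27236768584083, 'fy': 432.27236768584083, 'cx': 278.2590135746287, 'cy': 202.96836864914138, 'position': array([ 460.83922539, -680.00871254,  752.24414932]), 'attitude': array([ 46.39125215,   0.68419424, -13.81338898])}
top {'fx': 536.7885605952962, 'fy': 536.7885605952962, 'cx': 282.9685256292583, 'cy': 206.633720895832, 'position': array([ 495.28342076,  -19.75124965, 1130.15551593]), 'attitude': array([  5.2446143 ,   1.12120063, -88.61745604])}
```

View pics/top0.png

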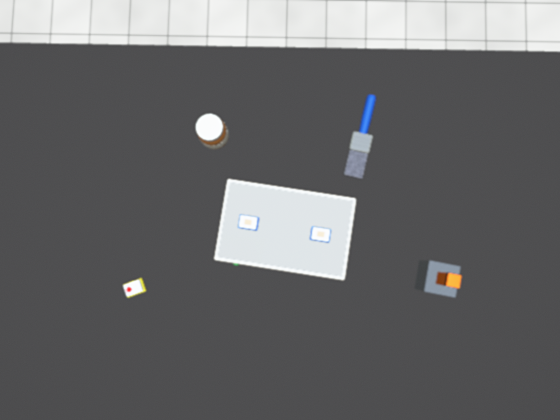

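View pics/side0.png

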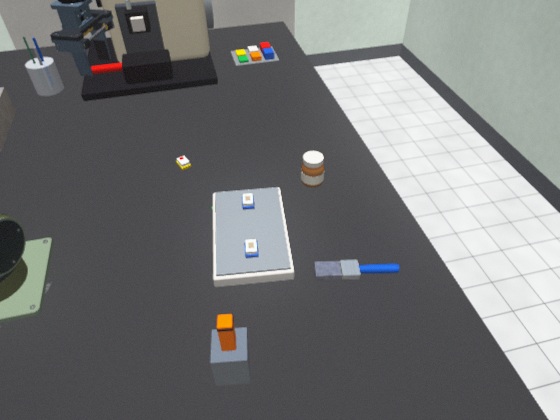

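```bash
cat > h.py <<'E'
from workcell import *
import numpy as np, cv2
from scipy.spatial.transform import Rotation as R
def cam(n):
    p=camera_params(n); return p, R.from_euler('xyz',p['attitude'],degrees=True).as_matrix()
def ray(n,u,v,z):
    p,M=cam(n); d=M@np.array([(u-p['cx'])/p['fx'],-(v-p['cy'])/p['fy'],-1])
    return p['position']+d*(z-p['position'][2])/d[2]
def proj(n,X):
    p,M=cam(n); c=M.T@(np.array(X,float)-p['position']); c=c/-c[2]
    return np.array([p['cx']+p['fx']*c[0],p['cy']-p['fy']*c[1]])
def crop(n,u,v,r,out,k=8,img=None):
    im=grab_frame(n) if img is None else img
    c=im[max(0,v-r):v+r,max(0,u-r):u+r,::-1]
    cv2.imwrite(out,cv2.resize(c,None,fx=k,fy=k,interpolation=cv2.INTER_NEAREST))
E
python3 - <<'E'
from h import *
t=cv2.imread('pics/top0.png');s=cv2.imread('pics/side0.png')
def c(im,u,v,r,k): return cv2.resize(im[v-r:v+r,u-r:u+r],None,fx=k,fy=k,interpolation=cv2.INTER_NEAREST)
a=[c(t,134,288,18,7),c(t,248,223,18,7),c(t,320,234,18,7)]
b=[c(s,183,162,18,7),c(s,248,201,18,7),c(s,251,248,18,7)]
cv2.imwrite('pics/c1.png',np.vstack([np.hstack(a),np.hstack(b)]))
cv2.imwrite('pics/c2.png',np.hstack([c(t,444,280,30,6),c(s,229,348,45,4)]))
print(proj('side',(237,523,213)),proj('top',(237,523,213)),proj('side',(0,0,0)))
E
```

```text
[96.27940923 66.29468126] [-33.09954691 402.48165967] [ -3.35222956 282.80666637]
```

View pics/c1.png

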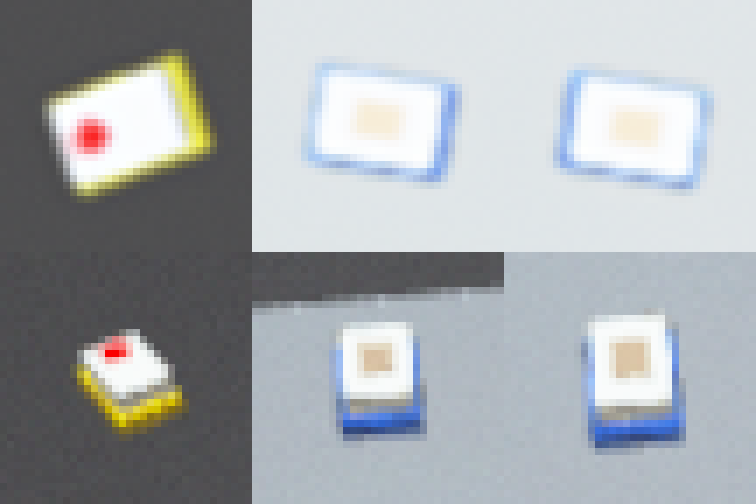

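View pics/c2.png

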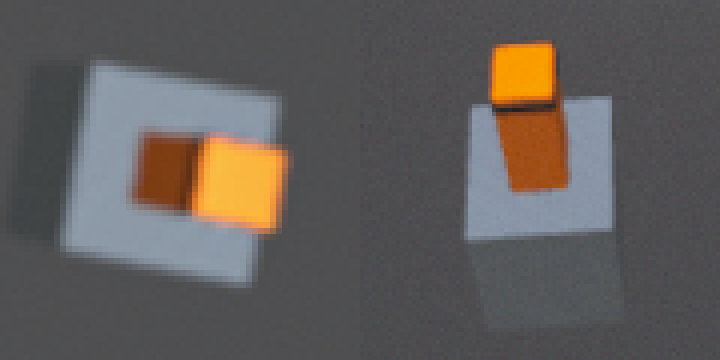

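```bash
cat > m.py <<'E'
from h import *
def comp(m,u,v,r=20):
    """largest component near (u,v): contour pts upsampled"""
    k=4
    x0,y0=max(0,u-r),max(0,v-r)
    sub=m[y0:v+r,x0:u+r]
    n,l,st,ce=cv2.connectedComponentsWithStats(sub.astype(np.uint8))
    if n<2:return None
    i=1+np.argmax(st[1:,4]); ys,xs=np.nonzero(l==i)
    return np.c_[xs+x0,ys+y0].astype(float),st[i,4]
def rect(n,pts,z):
    # expand pixels to corners, cast to plane, min area rect
    q=np.vstack([pts+[a,b] for a in(-.5,.5) for b in(-.5,.5)])
    w=np.array([ray(n,u,v,z)[:2] for u,v in q],np.float32)
    return cv2.minAreaRect(w)
E
cat > meas.py <<'E'
from m import *
ims={'top':cv2.imread('pics/top0.png').astype(int),'side':cv2.imread('pics/side0.png').astype(int)}
loc={'top':dict(y=(134,288),l=(248,223),r=(320,234),p=(454,281)),'side':dict(y=(183,162),l=(248,201),r=(251,248),p=(225,322))}
for n,im in ims.items():
    b,g,r=im[...,0],im[...,1],im[...,2]
    L=loc[n]
    def rep(k,m,z,rad=20):
        o=comp(m,*L[k],rad)
        if o is None: print(n,k,'none');return
        c=o[0].mean(0); re=rect(n,o[0],z)
        print(n,k,'area',o[1],'px',c.round(1),'centroid',ray(n,*c,z).round(1),'rect',np.round(re[0],1),np.round(re[1],1),round(re[2],1))
    rep('y',((r>150)&(b>150)&(g>150))|((r>150)&(g<140)),18) # wax incl dot
    rep('y',(r>150)&(g<140)&(b<140),18)        # dot
    for k in 'lr':
        rep(k,(r-b>12)&(r>140),53,12)
        rep(k,(b-r>40),39,12)
    rep('p',(r>220)&(r-b>100)&(g>90),160,14)
    rep('p',(r-b>60),85,22)
E
python3 meas.py
```

```text
top y area 228 px [132.6 287.7] centroid [422.  310.6  18. ] rect [422.  310.8] [29.6 39. ] 21.3
top y area 11 px [128.6 289.1] centroid [418.9 318.8  18. ] rect [419.1 319.1] [6.1 8.4] 1.5
top l area 28 px [247.6 221.9] centroid [561.3  74.1  53. ] rect [561.   74.4] [10.1 12.2] 1.3
top l area 69 px [250.8 225.5] centroid [554.8  68.5  39. ] rect [558.8  74.5] [28.6 46.9] 1.3
top r area 31 px [320.3 233.9] centroid [540.5 -72.4  53. ] rect [540.3 -71.8] [10.  14.1] 1.3
top r area 82 px [318.6 235.8] centroid [537.2 -69.7  39. ] rect [540.6 -72.4] [44.7 31.3] 82.6
top p area 175 px [453.2 280.1] centroid [ 459.2 -305.1  160. ] rect [ 459.2 -305.1] [25.5 25.4] 80.4Traceback (most recent call last):
  File "meas.py", line 18, in <module>
    rep('p',(r-b>60),85,22)
    ~~~^^^^^^^^^^^^^^^^^^^^
  File "meas.py", line 10, in rep
    c=o[0].mean(0); re=rect(n,o[0],z)
                       ~~~~^^^^^^^^^^
  File "m.py", line 14, in rect
    w=np.array([ray(n,u,v,z)[:2] for u,v in q],np.float32)
                ~~~^^^^^^^^^
  File "h.py", line 7, in ray
    p,M=cam(n); d=M@np.array([(u-p['cx'])/p['fx'],-(v-p['cy'])/p['fy'],-1])
        ~~~^^^
  File "h.py", line 5, in cam
    p=camera_params(n); return p, R.from_euler('xyz',p['attitude'],degrees=True).as_matrix()
ValueError: time passes only in moves, steps and waits
```

```bash
python3 - <<'E'
s=open('h.py').read()
s=s.replace("def cam(n):\n    p=camera_params(n); return","C={n:camera_params(n) for n in('side','top')}\ndef cam(n):\n    p=C[n]; return")
open('h.py','w').write(s)
E
python3 meas.py
```

```text
top y area 228 px [132.6 287.7] centroid [422.  310.6  18. ] rect [422.  310.8] [29.6 39. ] 21.3
top y area 11 px [128.6 289.1] centroid [418.9 318.8  18. ] rect [419.1 319.1] [6.1 8.4] 1.5
top l area 28 px [247.6 221.9] centroid [561.3  74.1  53. ] rect [561.   74.4] [10.1 12.2] 1.3
top l area 69 px [250.8 225.5] centroid [554.8  68.5  39. ] rect [558.8  74.5] [28.6 46.9] 1.3
top r area 31 px [320.3 233.9] centroid [540.5 -72.4  53. ] rect [540.3 -71.8] [10.  14.1] 1.3
top r area 82 px [318.6 235.8] centroid [537.2 -69.7  39. ] rect [540.6 -72.4] [44.7 31.3] 82.6
top p area 175 px [453.2 280.1] centroid [ 459.2 -305.1  160. ] rect [ 459.2 -305.1] [25.5 25.4] 80.4
top p area 311 px [449.7 279.6] centroid [ 457.3 -320.5   85. ] rect [ 457.3 -319.1] [47.6 29.6] 81.9
side y area 77 px [182.4 159.7] centroid [421.4 305.5  18. ] rect [421.1 305.9] [29.  43.6] 18.8
side y area 7 px [181.  157.3] centroid [418.4 317.5  18. ] rect [418.5 318.6] [14.8  8.3] 85.3
side l area 22 px [247.  197.7] centroid [560.2  71.1  53. ] rect [560.2  70.3] [17.9 12. ] 78.9
side l area 69 px [247.5 204.6] centroid [558.9  62.2  39. ] rect [560.3  69.4] [46.4 32.4] 82.8
side r area 32 px [250.6 244.7] centroid [540.2 -75.5  53. ] rect [540. -75.] [17.3 12.9] 78.6
side r area 90 px [251.  251.8] centroid [538.8 -83.4  39. ] rect [539.8 -75.9] [46.7 32.2] 82.5
side p area 196 px [224.2 320.8] centroid [ 458.3 -310.2  160. ] rect [ 458.1 -309.8] [25.3 23.3] 80.7
side p area 473 px [225.6 328.4] centroid [ 458.1 -278.6   85. ] rect [ 457.1 -278.2] [63.4 31.7] 87.3
```

```bash
cat > plan.py <<'E'
# usage: plan.py x y z jawheading
import sys
from h import *
s=state(); p=s['ee_pos']; M=R.from_euler('xyz',s['ee_rot'],degrees=True)
A=M.as_matrix()
print('t',round(s['time_s'],2),'pos',p.round(1),'x',A[:,0].round(3),'y',A[:,1].round(3),'w',round(s['gripper_width'],1),'F',s['force'].round(2))
print('jaw heading',np.degrees(np.arctan2(A[1,1],A[0,1])).round(1),'q',s['qpos'].round(0))
if len(sys.argv)>1:
    x,y,z,h=map(float,sys.argv[1:5])
    best=None
    for hh in(h,h+180):
        a=np.radians(hh); Y=np.array([np.cos(a),np.sin(a),0]); X=np.array([0,0,-1.]); T=np.c_[X,Y,np.cross(X,Y)]
        rv=np.degrees((M.inv()*R.from_matrix(T)).as_rotvec())
        if best is None or np.linalg.norm(rv)<np.linalg.norm(best): best=rv
    print('offset',(A.T@(np.array([x,y,z])-p)).round(1).tolist(),'rot',best.round(2).tolist())
E
python3 plan.py 421.7 310.5 60 20.9
```

```text
t 0.1 pos [236.8 523.5 213.2] x [-0.001 -0.001 -1.   ] y [ 0.412  0.911 -0.002] w 91.6 F [ 0.56  0.34 -0.81]
jaw heading 65.7 q [65. 18. 90. -0. 72. -1.]
offset [153.4, -117.6, 256.2] rot [44.76, 0.04, 0.09]
```

```bash
python3 -m handwheel '{"gripper":[0.2,0.3,0.4,0.4,0.4],"offset":[[10,-14,32],[20,-29,64],[30,-44,96],[40,-59,128],[50,-73,160]],"rot":[[7,0,0],[14,0,0],[21,0,0],[28,0,0],[35,0,0]]}' 20; python3 plan.py 421.7 310.5 60 20.9
```

```text
time_s: 0.52
ee_pos: [353.1, 389.8, 163.2]
ee_rot: [-69.5, 90.0, -129.1]
force: [0.7, 0.2, 0.1]
gripper_width: 61.0
t 0.52 pos [353.1 389.8 163.2] x [-0.    -0.001 -1.   ] y [ 0.863  0.505 -0.001] w 61.0 F [0.66 0.2  0.15]
jaw heading 30.3 q [ 47.  16. 101.  -0.  63.  16.]
offset [103.2, 19.2, 103.1] rot [9.45, 0.02, 0.04]
```

```bash
python3 -m handwheel '{"gripper":[0.4,0.4,0.4,0.4,0.4],"offset":[[20,5,26],[40,10,52],[70,15,78],[90,19,103],[103,19,103]],"rot":[[5,0,0],[9.4,0,0],[9.4,0,0],[9.4,0,0],[9.4,0,0]]}' 20; python3 -m handwheel '{"gripper":[0.4,0.4],"offset":[[0,0,0],[0,0,0]],"rot":[[0,0,0],[0,0,0]]}'
python3 - <<'E'
from h import *
for n in('top','side'): cv2.imwrite(f'pics/{n}1.png',grab_frame(n)[:,:,::-1])
t=cv2.imread('pics/top1.png');s=cv2.imread('pics/side1.png')
def c(im,u,v,r,k): return cv2.resize(im[v-r:v+r,u-r:u+r],None,fx=k,fy=k,interpolation=cv2.INTER_NEAREST)
cv2.imwrite('pics/c3.png',np.hstack([c(t,134,288,40,5),c(s,183,162,40,5)]))
E
python3 plan.py 421.7 310.5 3 20.9
```

```text
time_s: 0.93
ee_pos: [422.5, 308.7, 58.5]
ee_rot: [-55.4, 89.8, -124.3]
force: [0.2, -0.4, -0.5]
gripper_width: 54.4
time_s: 1.1
ee_pos: [421.2, 312.2, 60.4]
ee_rot: [-83.9, 89.9, -152.6]
force: [-0.3, -0.4, 0.4]
gripper_width: 54.9
t 1.2 pos [421.8 313.4  61.8] x [ 0.001  0.001 -1.   ] y [0.932 0.363 0.002] w 55.1 F [0.16 0.07 0.17]
jaw heading 21.3 q [ 35.  22. 108.   0.  49.  14.]
offset [58.8, -1.3, 2.7] rot [0.4, -0.04, -0.09]
```

View pics/c3.png

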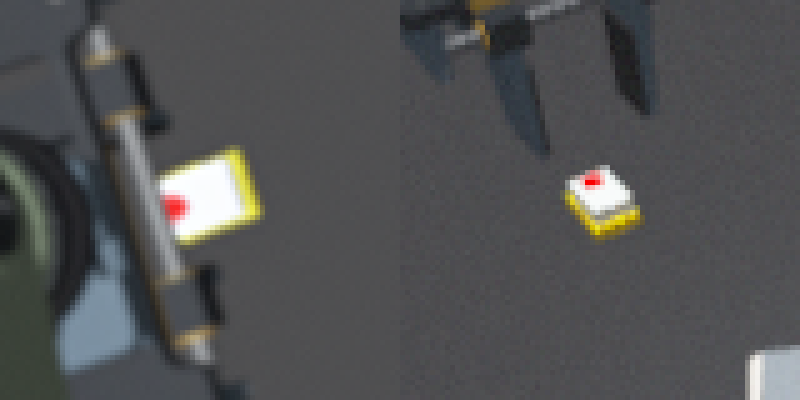

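```bash
python3 -c "
from h import *
print(proj('side',(421.8,312.5,61.2)))
for z in(18,): print(proj('side',(421.7,310.5,18)),proj('top',(421.7,310.5,18)))"
python3 -m handwheel '{"gripper":[0.4,0.4],"offset":[[15,0,0],[30,0,0]],"rot":[[0,0,0],[0,0,0]]}';python3 plan.py 421.7 310.5 3 20.9
```

```text
[179.7538992  145.46647292]
[182.40904547 158.59822876] [132.70052978 287.82529716]
time_s: 1.37
ee_pos: [422.7, 314.4, 32.8]
ee_rot: [105.2, 89.7, 36.6]
force: [0.2, -0.3, 0.5]
gripper_width: 54.7
t 1.37 pos [422.7 314.4  32.8] x [ 0.005  0.003 -1.   ] y [0.931 0.364 0.006] w 54.7 F [ 0.22 -0.3   0.48]
jaw heading 21.3 q [ 35.  24. 110.   0.  45.  14.]
offset [29.8, -2.5, 3.3] rot [0.44, -0.09, -0.31]
```

```bash
python3 -m handwheel '{"gripper":[0.4,0.4,0.4],"offset":[[4,-2,2],[8,-2.5,3],[8,-2.5,3]],"rot":[[0.4,0,0],[0.4,0,0],[0.4,0,0]]}'
python3 - <<'E'
from h import *
for n in('side',): cv2.imwrite(f'pics/{n}2.png',grab_frame(n)[:,:,::-1])
s=cv2.imread('pics/side2.png')
def c(im,u,v,r,k): return cv2.resize(im[v-r:v+r,u-r:u+r],None,fx=k,fy=k,interpolation=cv2.INTER_NEAREST)
cv2.imwrite('pics/c4.png',c(s,183,162,30,10))
E
python3 plan.py 421.7 310.5 3 20.9
```

```text
time_s: 1.62
ee_pos: [420.0, 309.0, 23.2]
ee_rot: [118.6, 90.0, 49.5]
force: [-0.6, 0.4, -0.5]
gripper_width: 54.9
t 1.67 pos [420.4 309.2  23.6] x [ 0.001  0.001 -1.   ] y [0.934 0.357 0.001] w 54.7 F [ 0.04 -0.24 -0.27]
jaw heading 20.9 q [ 35.  25. 111.   0.  44.  14.]
offset [20.6, 1.6, -0.7] rot [-0.01, -0.02, -0.06]
```

View pics/c4.png

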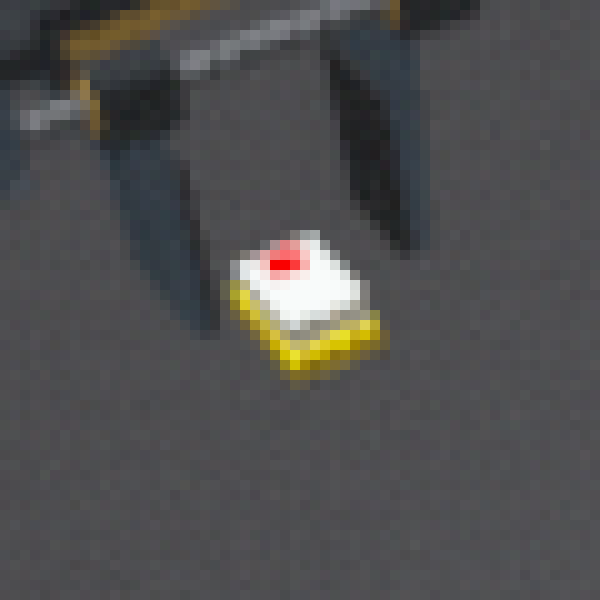

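```bash
python3 -c "
from h import *
print(proj('side',(426,294.3,23.6)))"
```

```text
[184.14145938 160.24959099]
```

```bash
python3 -m handwheel '{"gripper":[0.4,0.4,0.4,0.4],"offset":[[7,1,0],[14,1,0],[20,1,0],[20,1,0]],"rot":[[0,0,0],[0,0,0],[0,0,0],[0,0,0]]}';python3 plan.py 421.7 310.5 3 20.9
```

```text
time_s: 2.0
ee_pos: [420.5, 308.6, 1.7]
ee_rot: [-76.5, 89.9, -145.7]
force: [-0.0, -0.1, -0.2]
gripper_width: 54.7
t 2.0 pos [420.5 308.6   1.7] x [-0.002 -0.001 -1.   ] y [ 0.934  0.356 -0.002] w 54.7 F [-0.04 -0.06 -0.23]
jaw heading 20.9 q [ 35.  27. 112.   0.  41.  14.]
offset [-1.4, 1.8, -1.3] rot [-0.04, 0.03, 0.14]
```

```bash
python3 -m handwheel '{"gripper":[0.5,0.6,0.7,0.8,0.9],"offset":[[-1,1.5,-1],[-1,1.5,-1],[-1,1.5,-1],[-1,1.5,-1],[-1,1.5,-1]],"rot":[[0,0,0],[0,0,0],[0,0,0],[0,0,0],[0,0,0]]}' 15;python3 -m handwheel '{"gripper":[0.95,0.95,0.95],"offset":[[0,0,0],[0,0,0],[0,0,0]],"rot":[[0,0,0],[0,0,0],[0,0,0]]}';python3 plan.py 421.7 310.5 3 20.9
```

```text
time_s: 2.42
ee_pos: [422.4, 310.8, 4.2]
ee_rot: [110.3, 90.0, 41.1]
force: [0.1, -0.1, 0.5]
gripper_width: 27.7
time_s: 2.67
ee_pos: [422.4, 310.8, 4.2]
ee_rot: [113.4, 90.0, 44.3]
force: [-0.4, -0.0, 1.7]
gripper_width: 27.4
t 2.67 pos [422.4 310.8   4.2] x [ 0.  0. -1.] y [0.934 0.356 0.   ] w 27.4 F [-0.39 -0.01  1.73]
jaw heading 20.9 q [ 35.  27. 112.   0.  42.  14.]
offset [1.2, -0.8, 0.0] rot [-0.04, -0.01, -0.03]
```

```bash
python3 -m handwheel '{"gripper":[0.95,0.95,0.95,0.95,0.95],"offset":[[-10,0,0],[-30,0,0],[-55,0,0],[-80,0,0],[-90,0,0]],"rot":[[0,0,0],[0,0,0],[0,0,0],[0,0,0],[0,0,0]]}';python3 plan.py 550.5 -0.7 95 -8.1
```

```text
time_s: 3.08
ee_pos: [423.8, 311.7, 97.6]
ee_rot: [104.6, 89.7, 35.5]
force: [0.7, 0.5, -0.3]
gripper_width: 27.8
t 3.08 pos [423.8 311.7  97.6] x [ 0.005  0.003 -1.   ] y [0.934 0.356 0.006] w 27.8 F [ 0.69  0.54 -0.28]
jaw heading 20.9 q [ 35.  20. 106.   0.  54.  14.]
offset [2.1, 7.2, 337.0] rot [28.96, -0.16, -0.29]
```

```bash
python3 -m handwheel '{"gripper":[0.95,0.95,0.95,0.95,0.95],"offset":[[0,0,15],[0,1,40],[0,2,70],[0,3,100],[0,4,130]],"rot":[[2,0,0],[4,0,0],[7,0,0],[10,0,0],[13,0,0]]}';python3 plan.py 550.5 -0.7 95 -8.1
```

```text
time_s: 3.5
ee_pos: [472.2, 189.4, 93.8]
ee_rot: [-77.8, 90.0, -160.0]
force: [0.4, 0.2, -0.7]
gripper_width: 27.7
t 3.5 pos [472.2 189.4  93.8] x [-0. -0. -1.] y [ 0.991  0.135 -0.   ] w 27.7 F [ 0.39  0.18 -0.66]
jaw heading 7.8 q [ 21.  19. 108.   0.  53.  13.]
offset [-1.2, 51.9, 198.9] rot [15.86, 0.01, 0.02]
```

```bash
python3 -m handwheel '{"gripper":[0.95,0.95,0.95,0.95,0.95],"offset":[[-1,7,30],[-1,15,60],[-1,25,95],[-1,34,130],[-1,42,160]],"rot":[[3,0,0],[6,0,0],[9,0,0],[12,0,0],[14,0,0]]}';python3 -m handwheel '{"gripper":[0.95,0.95,0.95,0.95],"offset":[[0,0,20],[0,0,35],[0,0,40],[0,0,40]],"rot":[[1,0,0],[1.8,0,0],[1.8,0,0],[1.8,0,0]]}';python3 plan.py 550.5 -0.7 95 -8.1
```

```text
time_s: 3.92
ee_pos: [536.1, 35.7, 94.8]
ee_rot: [-32.3, 90.0, -128.6]
force: [0.0, 0.3, -0.2]
gripper_width: 27.5
time_s: 4.25
ee_pos: [531.1, -2.8, 94.7]
ee_rot: [-94.4, 90.0, 167.6]
force: [0.1, -0.1, 0.3]
gripper_width: 27.7
t 4.25 pos [531.1  -2.8  94.7] x [-0.001  0.    -1.   ] y [ 0.99  -0.14  -0.001] w 27.7 F [ 0.13 -0.07  0.32]
jaw heading -8.0 q [ -2.  21. 105.   0.  54.   6.]
offset [-0.3, 18.9, -4.8] rot [0.07, -0.0, 0.04]
```

```bash
python3 -m handwheel '{"gripper":[0.95,0.95,0.95,0.95,0.95],"offset":[[0,9,-2],[10,18,-5],[25,19,-5],[35,19,-5],[35,19,-5]],"rot":[[0,0,0],[0,0,0],[0,0,0],[0,0,0],[0,0,0]]}'
python3 - <<'E'
from h import *
for n in('top','side'): cv2.imwrite(f'pics/{n}3.png',grab_frame(n)[:,:,::-1])
t=cv2.imread('pics/top3.png');s=cv2.imread('pics/side3.png')
def c(im,u,v,r,k): return cv2.resize(im[v-r:v+r,u-r:u+r],None,fx=k,fy=k,interpolation=cv2.INTER_NEAREST)
cv2.imwrite('pics/c5.png',np.hstack([c(t,285,228,50,4),c(s,249,218,50,4)]))
E
python3 plan.py 550.5 -0.7 39.5 -8.1
```

```text
time_s: 4.67
ee_pos: [549.7, 1.5, 57.1]
ee_rot: [-85.4, 89.7, 176.7]
force: [0.2, 0.3, -1.0]
gripper_width: 28.0
t 4.77 pos [550.8   1.1  59.2] x [-0.002  0.    -1.   ] y [ 0.991 -0.137 -0.002] w 28.1 F [0.1  0.39 0.06]
jaw heading -7.9 q [ -1.  24. 105.   0.  51.   7.]
offset [19.7, -0.0, 1.9] rot [0.22, 0.0, 0.09]
```

View pics/c5.png

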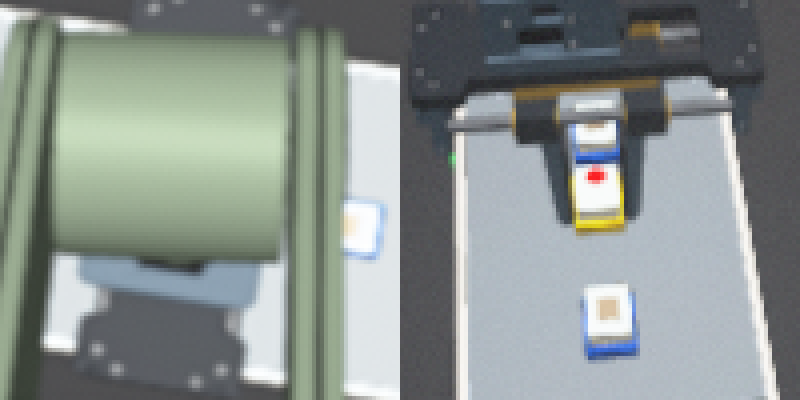

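```bash
python3 -m handwheel '{"gripper":[0.95,0.95,0.95,0.95,0.95],"offset":[[5,0,1],[10,0,2],[14,0,2],[16,0,2],[16,0,2]],"rot":[[0.2,0,0],[0.2,0,0],[0.2,0,0],[0.2,0,0],[0.2,0,0]]}';python3 plan.py 550.5 -0.7 39.5 -8.1
```

```text
time_s: 5.18
ee_pos: [550.4, -1.6, 43.5]
ee_rot: [-89.3, 89.9, 172.5]
force: [-0.7, -0.6, -0.2]
gripper_width: 27.7
t 5.18 pos [550.4  -1.6  43.5] x [-0.001  0.    -1.   ] y [ 0.99  -0.142 -0.001] w 27.7 F [-0.67 -0.58 -0.2 ]
jaw heading -8.1 q [ -1.  26. 106.   0.  49.   7.]
offset [4.0, 0.0, -0.9] rot [-0.05, 0.0, 0.05]
```

```bash
python3 -m handwheel '{"gripper":[0.95,0.95,0.95],"offset":[[1,0,0],[2.5,0,0],[2.5,0,0]],"rot":[[0,0,0],[0,0,0],[0,0,0]]}';python3 -m handwheel '{"gripper":[0.95,0.95,0.95],"offset":[[1,0,0],[1,0,0],[1,0,0]],"rot":[[0,0,0],[0,0,0],[0,0,0]]}';python3 -m handwheel '{"gripper":[0.95,0.95,0.95],"offset":[[0.7,0,0],[0.7,0,0],[0.7,0,0]],"rot":[[0,0,0],[0,0,0],[0,0,0]]}'
```

```text
time_s: 5.43
ee_pos: [550.7, -1.6, 41.4]
ee_rot: [-155.9, 90.0, 105.9]
force: [-0.2, 0.1, 0.6]
gripper_width: 27.8
time_s: 5.68
ee_pos: [550.8, -1.5, 40.5]
ee_rot: [139.3, 90.0, 41.2]
force: [0.2, 0.5, -1.0]
gripper_width: 27.9
time_s: 5.93
ee_pos: [550.8, -1.5, 39.7]
ee_rot: [161.1, 90.0, 63.0]
force: [-0.5, -0.4, -0.1]
gripper_width: 28.0
```

```bash
python3 -m handwheel '{"gripper":[0.95,0.95,0.95],"offset":[[0.7,0,0],[0.7,0,0],[0.7,0,0]],"rot":[[0,0,0],[0,0,0],[0,0,0]]}';python3 -m handwheel '{"gripper":[0.95,0.95,0.95],"offset":[[0.7,0,0],[0.7,0,0],[0.7,0,0]],"rot":[[0,0,0],[0,0,0],[0,0,0]]}'
```

```text
time_s: 6.18
ee_pos: [550.9, -1.6, 39.2]
ee_rot: [117.9, 90.0, 19.8]
force: [-0.1, -0.1, 0.9]
gripper_width: 27.7
time_s: 6.43
ee_pos: [550.9, -1.6, 39.2]
ee_rot: [106.4, 90.0, 8.2]
force: [-1.9, 0.7, 5.7]
gripper_width: 27.7
```

```bash
python3 -m handwheel '{"gripper":[0.65,0.6,0.55,0.5,0.45],"offset":[[-0.5,0,0],[-0.5,0,0],[-0.5,0,0],[-0.5,0,0],[-0.5,0,0]],"rot":[[0,0,0],[0,0,0],[0,0,0],[0,0,0],[0,0,0]]}';python3 -m handwheel '{"gripper":[0.45,0.4,0.4,0.4,0.4],"offset":[[0,0,0],[-5,0,0],[-20,0,0],[-45,0,0],[-80,0,0]],"rot":[[0,0,0],[0,0,0],[0,0,0],[0,0,0],[0,0,0]]}'; python3 plan.py 459 -307.5 210 -9.5
```

```text
time_s: 6.85
ee_pos: [550.7, -1.6, 38.6]
ee_rot: [-99.9, 90.0, 162.0]
force: [0.3, -0.2, -0.6]
gripper_width: 48.7
time_s: 7.27
ee_pos: [548.8, -1.5, 117.7]
ee_rot: [-84.0, 89.7, 177.8]
force: [0.9, -0.5, 0.4]
gripper_width: 54.5
t 7.27 pos [548.8  -1.5 117.7] x [-0.006  0.    -1.   ] y [ 0.99  -0.142 -0.006] w 54.5 F [ 0.85 -0.5   0.43]
jaw heading -8.1 q [ -1.  21. 101.   0.  59.   7.]
offset [-91.8, -46.1, 315.7] rot [1.36, 0.04, 0.34]
```

```bash
python3 -m handwheel '{"gripper":[0.4,0.4,0.4,0.4,0.4],"offset":[[-25,-2,15],[-50,-8,40],[-75,-14,75],[-95,-20,110],[-95,-26,145]],"rot":[[0,0,0],[0,0,0],[1.4,0,0],[1.4,0,0],[1.4,0,0]]}';python3 -m handwheel '{"gripper":[0.4,0.4,0.4,0.4,0.4],"offset":[[0,-6,35],[0,-12,70],[0,-18,100],[0,-22,120],[0,-22,120]],"rot":[[0,0,0],[0,0,0],[0,0,0],[0,0,0],[0,0,0]]}'
python3 - <<'E'
from h import *
for n in('top','side'): cv2.imwrite(f'pics/{n}4.png',grab_frame(n)[:,:,::-1])
t=cv2.imread('pics/top4.png');s=cv2.imread('pics/side4.png')
def c(im,u,v,r,k): return cv2.resize(im[v-r:v+r,u-r:u+r],None,fx=k,fy=k,interpolation=cv2.INTER_NEAREST)
cv2.imwrite('pics/c6.png',np.hstack([c(t,285,228,50,4),c(s,249,218,50,4)]))
E
python3 plan.py 459 -307.5 210 -9.5
```

```text
time_s: 7.68
ee_pos: [506.3, -143.1, 218.9]
ee_rot: [83.1, 89.5, -16.4]
force: [1.5, -1.0, 0.3]
gripper_width: 54.5
time_s: 8.1
ee_pos: [461.5, -259.4, 214.2]
ee_rot: [6.6, 89.9, -93.2]
force: [0.2, 0.7, 0.9]
gripper_width: 54.7
t 8.2 pos [ 462.7 -256.3  214. ] x [ 0.     0.001 -1.   ] y [ 0.986 -0.168  0.   ] w 55.1 F [ 0.7   0.88 -0.08]
jaw heading -9.6 q [-30.  14.  96.   0.  70. -21.]
offset [4.0, 4.9, 51.1] rot [-0.15, -0.04, -0.02]
```

View pics/c6.png

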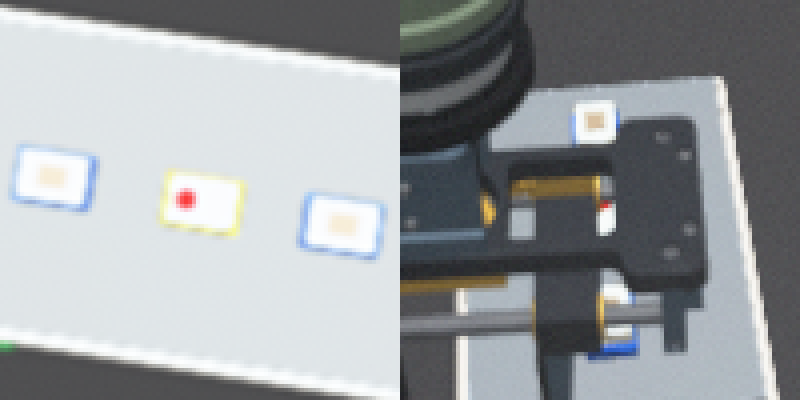

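View pics/side4.png

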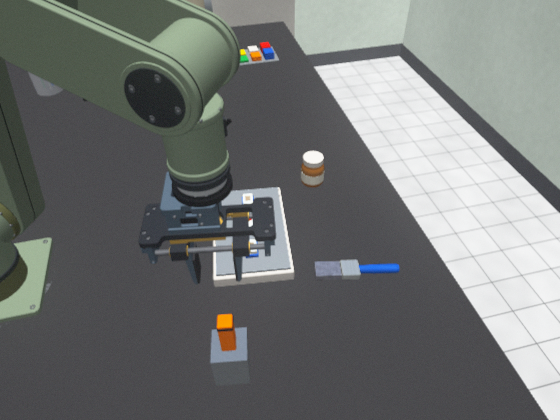

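Run:
```python
from m import *
im=cv2.imread('pics/top4.png').astype(int); b,g,r=im[...,0],im[...,1],im[...,2]
for nm,m,u,v,z in [('dot',(r>150)&(r-g>60)&(r-b>60),281,228,53),('l',(r-b>12)&(r>140),248,223,53),('r',(r-b>12)&(r>140),320,234,53),('rimL',b-r>40,248,223,43),('rimR',b-r>40,320,234,43),('yel',(r-b>30)&(g-b>30),285,229,43),('probe',(r>220)&(r-b>100)&(g>90),454,281,160)]:
    o=comp(m,u,v,14)
    if o is None: print(nm,'none');continue
    c=o[0].mean(0); re=rect('top',o[0],z); print(nm,o[1],c.round(1),ray('top',*c,z).round(1),np.round(re[0],1),np.round(re[1],1),round(re[2],1))
```

```text
dot 17 [281.1 227.4] [551.7   6.4  53. ] [551.5   6.6] [ 8.  10.1] 1.3
l 28 [247.6 221.9] [561.3  74.1  53. ] [561.   74.4] [10.1 12.2] 1.3
r 31 [320.3 233.9] [540.5 -72.4  53. ] [540.3 -71.8] [10.  14.1] 1.3
rimL 68 [251.  225.5] [554.6  67.8  43. ] [558.6  73.2] [28.5 44.8] 1.3
rimR 81 [318.5 235.7] [537.1 -69.3  43. ] [540.4 -72.1] [44.3 31.2] 82.6
yel 72 [285.2 230.1] [546.9  -1.8  43. ] [550.3  -1.4] [43.7 31.3] 81.8
probe none
```

```bash
python3 -m handwheel '{"gripper":[0.4,0.4,0.4,0.4,0.4],"offset":[[0,2,20],[0,4.5,40],[0,4.5,49],[0,4.5,49],[0,4.5,49]],"rot":[[0,0,0],[0,0,0],[0,0,0],[0,0,0],[0,0,0]]}';python3 -m handwheel '{"gripper":[0.4],"offset":[[0,0,0]],"rot":[[0,0,0]]}'
python3 - <<'E'
from h import *
for n in('side',): cv2.imwrite(f'pics/{n}5.png',grab_frame(n)[:,:,::-1])
s=cv2.imread('pics/side5.png')
def c(im,u,v,r,k): return cv2.resize(im[v-r:v+r,u-r:u+r],None,fx=k,fy=k,interpolation=cv2.INTER_NEAREST)
cv2.imwrite('pics/c7.png',c(s,226,315,60,5))
E
python3 plan.py 459 -306 108 -9.5
```

```text
time_s: 8.62
ee_pos: [459.4, -304.1, 213.7]
ee_rot: [-160.1, 89.9, 100.4]
force: [0.2, 0.8, -0.4]
gripper_width: 54.7
time_s: 8.7
ee_pos: [459.4, -303.8, 213.8]
ee_rot: [-162.2, 89.9, 98.4]
force: [-0.3, -0.5, 0.7]
gripper_width: 54.2
t 8.75 pos [ 459.4 -303.9  213.8] x [-0.     0.001 -1.   ] y [ 0.986 -0.165 -0.   ] w 54.9 F [0.34 0.38 0.31]
jaw heading -9.5 q [-35.  16.  93.   0.  71. -25.]
offset [105.8, 0.0, 2.2] rot [0.02, -0.05, 0.01]
```

View pics/c7.png

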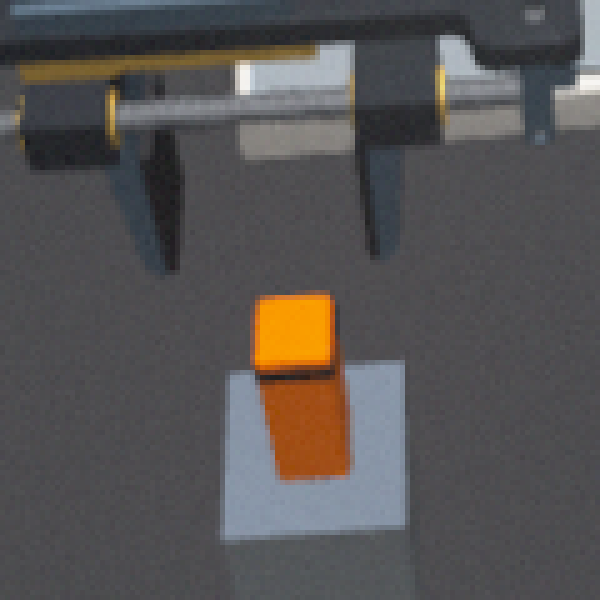

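```bash
python3 -c "
from h import *
o=np.array([166,255])
print((proj('side',(456.8,-319.7,213.8))-o)*5, (proj('side',(459,-306,160))-o)*5)"
python3 -m handwheel '{"gripper":[0.4,0.4,0.4,0.4,0.4],"offset":[[20,0,2],[45,0,2],[70,0,2],[75,0,2],[75,0,2]],"rot":[[0,0,0],[0,0,0],[0,0,0],[0,0,0],[0,0,0]]}'; python3 plan.py 459 -306 108 -9.5
python3 - <<'E'
from h import *
for n in('side',): cv2.imwrite(f'pics/{n}6.png',grab_frame(n)[:,:,::-1])
s=cv2.imread('pics/side6.png')
def c(im,u,v,r,k): return cv2.resize(im[v-r:v+r,u-r:u+r],None,fx=k,fy=k,interpolation=cv2.INTER_NEAREST)
cv2.imwrite('pics/c8.png',c(s,226,315,60,5))
E
```

```text
[272.3689783  258.63346977] [291.05221458 316.89736025]
time_s: 9.17
ee_pos: [458.0, -305.7, 137.4]
ee_rot: [-119.2, 89.8, 141.3]
force: [-0.6, -0.8, 0.2]
gripper_width: 54.9
t 9.17 pos [ 458.  -305.7  137.4] x [-0.003  0.003 -1.   ] y [ 0.986 -0.165 -0.004] w 54.9 F [-0.58 -0.77  0.17]
jaw heading -9.5 q [-35.  20.  99.   0.  61. -25.]
offset [29.4, 1.1, 0.2] rot [0.0, -0.12, 0.22]
```

View pics/c8.png

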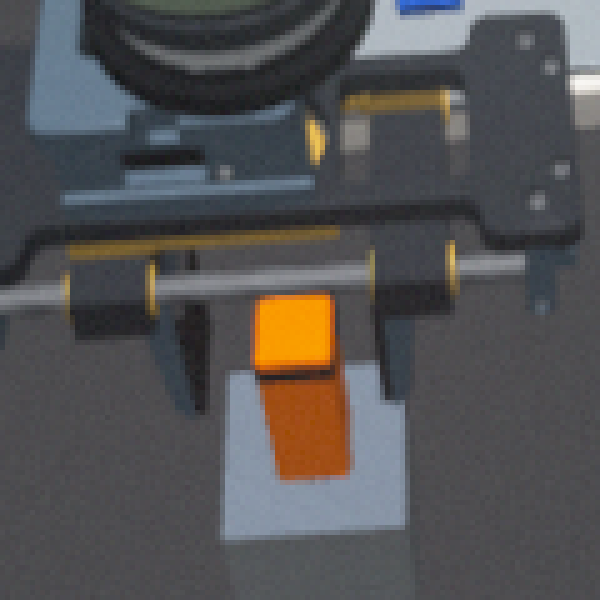

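```bash
python3 -m handwheel '{"gripper":[0.4,0.4,0.4,0.4],"offset":[[10,1.5,1],[20,1.5,1],[28,1.5,1],[28,1.5,1]],"rot":[[0,0,0],[0,0,0],[0,0,0],[0,0,0]]}'; python3 plan.py 459.5 -307 108 -9.5
```

```text
time_s: 9.55
ee_pos: [459.3, -307.7, 109.2]
ee_rot: [-117.9, 89.8, 142.6]
force: [-0.6, -0.1, -1.1]
gripper_width: 54.5
t 9.55 pos [ 459.3 -307.7  109.2] x [-0.002  0.002 -1.   ] y [ 0.986 -0.166 -0.003] w 54.5 F [-0.55 -0.15 -1.13]
jaw heading -9.5 q [-35.  21. 101.   0.  58. -25.]
offset [1.2, 0.1, -0.7] rot [-0.04, -0.08, 0.16]
```

```bash
python3 -m handwheel '{"gripper":[0.5,0.6,0.65,0.7,0.75],"offset":[[0,0,0],[0,0,0],[0,0,0],[0,0,0],[0,0,0]],"rot":[[0,0,0],[0,0,0],[0,0,0],[0,0,0],[0,0,0]]}' 12;python3 -m handwheel '{"gripper":[0.85,0.95,0.95,0.95],"offset":[[0,0,0],[0,0,0],[0,0,0],[0,0,0]],"rot":[[0,0,0],[0,0,0],[0,0,0],[0,0,0]]}' 30; python3 plan.py 459.5 -307 108 -9.5
```

```text
time_s: 9.97
ee_pos: [460.1, -308.4, 111.2]
ee_rot: [-35.0, 90.0, -134.5]
force: [-1.8, 0.6, 0.0]
gripper_width: 25.0
time_s: 10.3
ee_pos: [460.1, -308.4, 111.1]
ee_rot: [-44.2, 90.0, -143.8]
force: [-2.1, 0.4, 3.7]
gripper_width: 23.7
t 10.3 pos [ 460.1 -308.4  111.1] x [-0. -0. -1.] y [ 0.986 -0.166 -0.   ] w 23.7 F [-2.08  0.38  3.7 ]
jaw heading -9.5 q [-35.  21. 101.  -0.  58. -25.]
offset [3.1, -0.8, -1.3] rot [-0.04, 0.01, 0.01]
```

```bash
python3 -m handwheel '{"gripper":[0.95,0.95,0.95,0.95,0.95],"offset":[[-5,0,0],[-20,0,0],[-40,0,0],[-60,0,0],[-80,0,0]],"rot":[[0,0,0],[0,0,0],[0,0,0],[0,0,0],[0,0,0]]}';python3 -m handwheel '{"gripper":[0.95,0.95,0.95,0.95,0.95],"offset":[[-15,0,0],[-28,0,0],[-32,0,0],[-32,0,0],[-32,0,0]],"rot":[[0,0,0],[0,0,0],[0,0,0],[0,0,0],[0,0,0]]}'; python3 -m handwheel '{"gripper":[0.95,0.95],"offset":[[0,0,0],[0,0,0]],"rot":[[0,0,0],[0,0,0]]}'
python3 - <<'E'
from h import *
for n in('top','side',): cv2.imwrite(f'pics/{n}7.png',grab_frame(n)[:,:,::-1])
E
python3 plan.py 551.8 6.5 220 -8
```

```text
time_s: 10.72
ee_pos: [460.2, -308.2, 191.4]
ee_rot: [-157.7, 90.0, 102.8]
force: [0.3, 0.3, -1.6]
gripper_width: 23.6
time_s: 11.13
ee_pos: [460.0, -308.1, 222.1]
ee_rot: [-127.5, 89.9, 133.0]
force: [-0.1, 0.3, -1.5]
gripper_width: 24.0
time_s: 11.3
ee_pos: [459.8, -308.0, 221.6]
ee_rot: [-120.1, 89.9, 140.4]
force: [0.2, 0.2, -1.9]
gripper_width: 23.5
t 11.4 pos [ 459.9 -308.2  222. ] x [-0.001  0.001 -1.   ] y [ 0.986 -0.166 -0.001] w 23.7 F [-0.8  -0.05 -1.82]
jaw heading -9.5 q [-35.  16.  92.   0.  72. -25.]
offset [2.2, 38.5, -325.6] rot [-1.54, -0.05, 0.08]
```

View pics/side7.png

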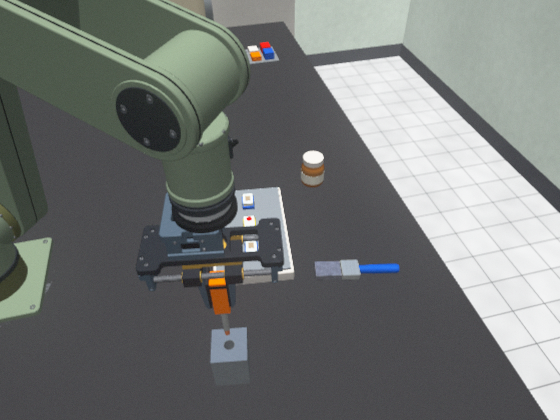

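Run:
```python
from h import *
s=cv2.imread('pics/side7.png')
cv2.imwrite('pics/c9.png',cv2.resize(s[265:355,185:275],None,fx=6,fy=6,interpolation=cv2.INTER_NEAREST))
for z in(121,136,196):print(z,(proj('side',(460,-308.2,z))-[185,265])*6)
for y in(-313,-303):print(y,(proj('side',(460,y,121))-[185,265])*6)
```

```text
121 [254.42250276 404.7801934 ]
136 [249.15169702 375.48096901]
196 [226.37940263 248.89490294]
-313 [257.21722931 420.54737665]
-303 [251.42533333 387.87087553]
```

View pics/c9.png

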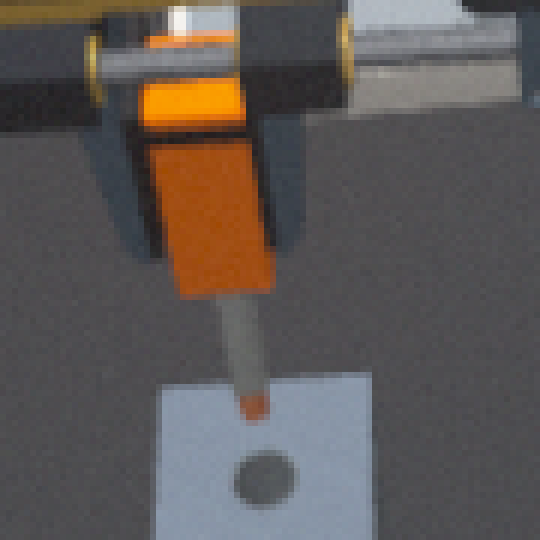

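```bash
python3 -m handwheel '{"gripper":[0.95,0.95,0.95,0.95,0.95],"offset":[[0,2,-10],[0,4,-30],[0,7,-55],[0,10,-80],[0,13,-110]],"rot":[[0,0,0],[0,0,0],[0,0,0],[0,0,0],[-1.5,0,0]]}';python3 -m handwheel '{"gripper":[0.95,0.95,0.95,0.95,0.95],"offset":[[0,4,-30],[0,8,-60],[0,11,-90],[0,14,-120],[0,17,-145]],"rot":[[0,0,0],[0,0,0],[0,0,0],[0,0,0],[0,0,0]]}'; python3 plan.py 551.8 6.5 220 -8
```

```text
time_s: 11.82
ee_pos: [491.5, -200.9, 222.6]
ee_rot: [179.3, 90.0, 81.2]
force: [0.8, 0.0, -1.7]
gripper_width: 23.7
time_s: 12.23
ee_pos: [528.4, -58.1, 222.8]
ee_rot: [-170.4, 89.9, 91.6]
force: [0.1, -0.9, -0.9]
gripper_width: 23.6
t 12.23 pos [528.4 -58.1 222.8] x [-0.     0.001 -1.   ] y [ 0.99  -0.139 -0.   ] w 23.6 F [ 0.1  -0.95 -0.94]
jaw heading -8.0 q [-8. 14. 94.  0. 72.  0.]
offset [2.9, 14.2, -67.2] rot [0.01, -0.06, 0.01]
```

```bash
python3 -m handwheel '{"gripper":[0.95,0.95,0.95,0.95,0.95],"offset":[[0,4,-20],[5,8,-40],[15,12,-55],[30,14,-65],[45,14,-65]],"rot":[[0,0,0],[0,0,0],[0,0,0],[0,0,0],[0,0,0]]}';python3 -m handwheel '{"gripper":[0.95,0.95,0.95],"offset":[[5,0,0],[5,0,0],[5,0,0]],"rot":[[0,0,0],[0,0,0],[0,0,0]]}'; python3 plan.py 551.8 6.5 159 -8;  python3 - <<'E'
from h import *
for n in('top','side',): cv2.imwrite(f'pics/{n}8.png',grab_frame(n)[:,:,::-1])
s=cv2.imread('pics/side8.png')
cv2.imwrite('pics/c10.png',cv2.resize(s[155:265,200:310],None,fx=5,fy=5,interpolation=cv2.INTER_NEAREST))
E
```

```text
time_s: 12.65
ee_pos: [552.1, 4.4, 177.5]
ee_rot: [140.1, 89.9, 42.2]
force: [-0.3, 0.8, -1.7]
gripper_width: 23.6
time_s: 12.9
ee_pos: [551.4, 1.6, 173.1]
ee_rot: [163.5, 90.0, 65.5]
force: [0.5, 0.0, -1.5]
gripper_width: 24.2
t 12.9 pos [551.4   1.6 173.1] x [ 0.  0. -1.] y [ 0.99 -0.14  0.  ] w 24.2 F [ 0.46  0.   -1.47]
jaw heading -8.0 q [-1. 18. 96.  0. 66.  7.]
offset [14.1, -0.2, -4.9] rot [-0.05, -0.01, -0.0]
```

View pics/c10.png

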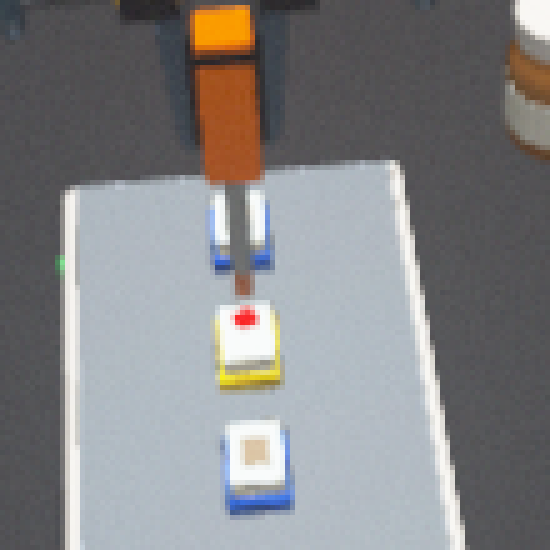

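```bash
python3 -m handwheel '{"gripper":[0.95,0.95,0.95,0.95,0.95],"offset":[[4,0,-3],[8,0,-5],[11,0,-5],[11,0,-5],[11,0,-5]],"rot":[[0,0,0],[0,0,0],[0,0,0],[0,0,0],[0,0,0]]}';python3 -m handwheel '{"gripper":[0.95,0.95,0.95],"offset":[[0,0,0],[0,0,0],[0,0,0]],"rot":[[0,0,0],[0,0,0],[0,0,0]]}'; python3 plan.py 551.8 6.5 159 -8;  python3 - <<'E'
from h import *
im=grab_frame('side'); cv2.imwrite('pics/side9.png',im[:,:,::-1])
s=cv2.imread('pics/side9.png')
cv2.imwrite('pics/c11.png',cv2.resize(s[185:245,220:280],None,fx=10,fy=10,interpolation=cv2.INTER_NEAREST))
p=state()['ee_pos'];o=[220,185]
print('pred tip',(proj('side',(p[0],p[1],p[2]-101))-o)*10,'pred dot',(proj('side',(551.8,6.5,53))-o)*10, 'below tip',(proj('side',(p[0],p[1],53))-o)*10,(proj('side',(p[0],p[1]+1,53))-o)*10)
E
```

```text
time_s: 13.42
ee_pos: [551.8, 6.5, 161.6]
ee_rot: [-86.3, 90.0, 175.7]
force: [-0.1, -0.6, -1.7]
gripper_width: 24.2
time_s: 13.67
ee_pos: [552.1, 6.4, 162.0]
ee_rot: [111.0, 90.0, 12.9]
force: [-0.2, 0.6, -1.2]
gripper_width: 23.6
t 13.67 pos [552.1   6.4 162. ] x [ 0.  0. -1.] y [ 0.99 -0.14  0.  ] w 23.6 F [-0.24  0.62 -1.23]
jaw heading -8.0 q [-1. 18. 97.  0. 64.  8.]
offset [3.0, -0.3, -0.0] rot [-0.04, -0.01, -0.02]
pred tip [285.79949349 296.29727015] pred dot [286.45501194 321.20130977] below tip [287.88917001 321.15798957] [287.04984391 318.11718736]
```

View pics/c11.png

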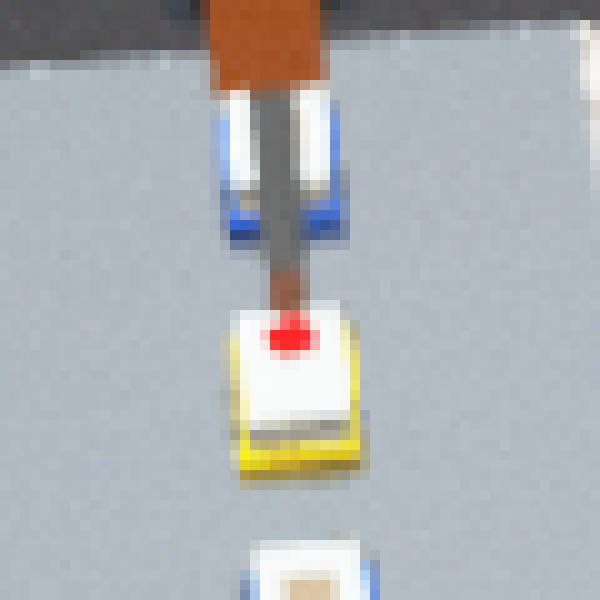

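```bash
python3 -m handwheel '{"gripper":[0.95,0.95,0.95,0.95,0.95],"offset":[[0,0,2.5],[2,0,2.5],[4,0,2.5],[4,0,2.5],[4,0,2.5]],"rot":[[0,0,0],[0,0,0],[0,0,0],[0,0,0],[0,0,0]]}'; python3 plan.py 551.8 4 159 -8;  python3 - <<'E'
from h import *
im=grab_frame('side'); cv2.imwrite('pics/side10.png',im[:,:,::-1])
s=cv2.imread('pics/side10.png')
cv2.imwrite('pics/c12.png',cv2.resize(s[185:245,220:280],None,fx=10,fy=10,interpolation=cv2.INTER_NEAREST))
E
```

```text
time_s: 14.13
ee_pos: [551.5, 4.0, 157.6]
ee_rot: [-94.4, 90.0, 167.6]
force: [-0.2, -0.3, -1.5]
gripper_width: 24.0
t 14.13 pos [551.5   4.  157.6] x [-0.001  0.    -1.   ] y [ 0.99  -0.14  -0.001] w 24.0 F [-0.22 -0.3  -1.49]
jaw heading -8.0 q [-1. 19. 98.  0. 64.  7.]
offset [-1.4, 0.3, -0.0] rot [-0.04, -0.0, 0.03]
```

View pics/c12.png

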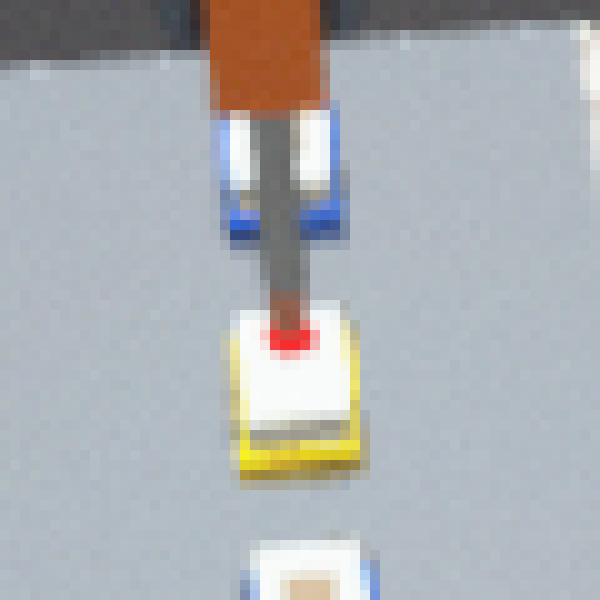

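```bash
python3 -m handwheel '{"gripper":[0.95,0.95,0.95,0.95],"offset":[[1,0,0.5],[2,0,1],[3,0,1],[3,0,1]],"rot":[[0,0,0],[0,0,0],[0,0,0],[0,0,0]]}';for i in 1 2 3 4; do python3 -c "from h import *; s=state(); print(s['force'].round(2))"; done; python3 -m handwheel '{"gripper":[0.95,0.95],"offset":[[0.5,0,0],[1,0,0]],"rot":[[0,0,0],[0,0,0]]}';python3 -m handwheel '{"gripper":[0.95,0.95],"offset":[[0,0,0],[0,0,0]],"rot":[[0,0,0],[0,0,0]]}'
```

```text
time_s: 14.52
ee_pos: [551.4, 3.0, 154.6]
ee_rot: [-92.8, 90.0, 169.2]
force: [0.5, 0.6, -1.6]
gripper_width: 23.8
[ 0.53  0.55 -1.6 ]
[ 0.53  0.55 -1.6 ]
[ 0.53  0.55 -1.6 ]
[ 0.53  0.55 -1.6 ]
time_s: 14.68
ee_pos: [551.6, 3.0, 153.9]
ee_rot: [123.8, 90.0, 25.8]
force: [0.4, -0.7, 0.7]
gripper_width: 23.9
time_s: 14.85
ee_pos: [551.6, 3.0, 154.0]
ee_rot: [118.9, 90.0, 20.8]
force: [0.0, -0.3, -0.2]
gripper_width: 23.9
```

```bash
python3 -m handwheel '{"gripper":[0.95,0.95,0.95],"offset":[[0.7,0,0],[1.5,0,0],[1.5,0,0]],"rot":[[0,0,0],[0,0,0],[0,0,0]]}';python3 -m handwheel '{"gripper":[0.95,0.95,0.95],"offset":[[0.7,0,0],[1.5,0,0],[1.5,0,0]],"rot":[[0,0,0],[0,0,0],[0,0,0]]}';  python3 - <<'E'
from h import *
im=grab_frame('side'); cv2.imwrite('pics/side11.png',im[:,:,::-1])
s=cv2.imread('pics/side11.png')
cv2.imwrite('pics/c13.png',cv2.resize(s[185:245,220:280],None,fx=10,fy=10,interpolation=cv2.INTER_NEAREST))
E
```

```text
time_s: 15.1
ee_pos: [551.6, 3.0, 152.3]
ee_rot: [117.6, 90.0, 19.6]
force: [-0.9, -0.2, 0.0]
gripper_width: 24.1
time_s: 15.35
ee_pos: [551.6, 3.0, 150.8]
ee_rot: [124.4, 90.0, 26.4]
force: [0.1, 0.3, 0.9]
gripper_width: 24.0
```

View pics/c13.png

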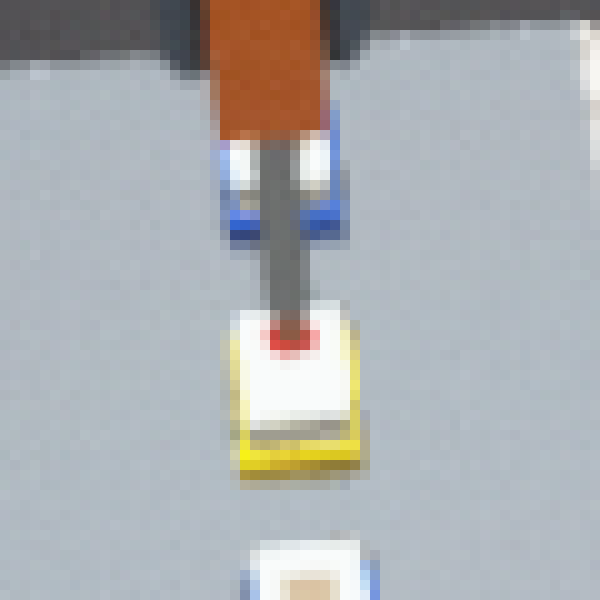

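Run:
```python
import cv2
for f in('side4','side7','side8','side10','side11'):
    s=cv2.imread(f'pics/{f}.png')
    print(f)
    for v in range(212,224): print(v,[tuple(int(x) for x in s[v,u,::-1]) for u in(247,248,249,250)])
```

```text
side4
212 [(137, 116, 64), (190, 166, 96), (118, 124, 127), (129, 137, 144)]
213 [(173, 145, 71), (234, 210, 118), (136, 140, 139), (142, 151, 154)]
214 [(165, 138, 70), (228, 200, 117), (142, 140, 136), (145, 146, 151)]
215 [(153, 124, 70), (202, 168, 103), (149, 146, 140), (149, 152, 156)]
216 [(126, 106, 70), (170, 142, 86), (118, 119, 115), (124, 125, 129)]
217 [(95, 85, 71), (145, 121, 73), (89, 85, 80), (87, 88, 93)]
218 [(86, 81, 71), (122, 99, 60), (128, 78, 66), (135, 58, 62)]
219 [(76, 76, 75), (115, 83, 55), (177, 69, 49), (216, 64, 65)]
220 [(70, 70, 72), (118, 96, 71), (203, 163, 142), (244, 222, 221)]
221 [(73, 74, 79), (146, 148, 140), (238, 240, 235), (249, 251, 250)]
222 [(75, 79, 84), (170, 176, 175), (249, 251, 251), (248, 251, 250)]
223 [(76, 78, 84), (170, 175, 174), (249, 251, 251), (249, 251, 250)]
side7
212 [(174, 184, 192), (177, 185, 193), (177, 188, 194), (177, 186, 192)]
213 [(172, 182, 190), (175, 184, 191), (177, 185, 191), (176, 185, 191)]
214 [(173, 182, 188), (175, 185, 193), (175, 184, 191), (175, 184, 190)]
215 [(176, 182, 182), (192, 200, 204), (19
[... 2464 characters left out ...]
0, 112, 112), (110, 112, 113), (106, 110, 107), (116, 122, 122)]
215 [(108, 112, 112), (110, 111, 111), (108, 110, 109), (137, 140, 144)]
216 [(158, 150, 145), (124, 107, 100), (121, 104, 98), (167, 159, 156)]
217 [(188, 133, 126), (138, 94, 77), (135, 95, 79), (187, 136, 127)]
218 [(195, 72, 65), (140, 90, 69), (139, 91, 69), (181, 84, 70)]
219 [(222, 78, 71), (204, 75, 62), (184, 79, 67), (201, 86, 81)]
220 [(244, 216, 216), (236, 175, 172), (231, 190, 185), (240, 225, 224)]
221 [(248, 250, 249), (244, 243, 242), (246, 247, 246), (249, 251, 251)]
222 [(249, 251, 250), (249, 251, 250), (250, 252, 251), (250, 251, 251)]
223 [(249, 251, 251), (249, 251, 250), (249, 251, 251), (249, 251, 250)]
```

```bash
python3 -m handwheel '{"gripper":[0.95,0.95,0.95,0.95],"offset":[[0.7,0,0],[1.5,0,0],[1.5,0,0],[1.5,0,0]],"rot":[[0,0,0],[0,0,0],[0,0,0],[0,0,0]]}';for i in 1 2 3; do python3 -m handwheel '{"gripper":[0.95,0.95,0.95],"offset":[[0,0,0],[0,0,0],[0,0,0]],"rot":[[0,0,0],[0,0,0],[0,0,0]]}'; done;  python3 - <<'E'
from h import *
for n in('side','top'):
    im=grab_frame(n); cv2.imwrite(f'pics/{n}12.png',im[:,:,::-1])
s=cv2.imread('pics/side12.png')
cv2.imwrite('pics/c14.png',cv2.resize(s[140:260,190:310],None,fx=5,fy=5,interpolation=cv2.INTER_NEAREST))
for v in range(214,222): print(v,[tuple(int(x) for x in s[v,u,::-1]) for u in(247,248,249,250)])
E
python3 plan.py
```

```text
time_s: 15.73
ee_pos: [551.6, 3.0, 149.4]
ee_rot: [130.2, 90.0, 32.1]
force: [-1.3, -0.5, 2.0]
gripper_width: 23.9
time_s: 15.98
ee_pos: [551.6, 3.0, 149.4]
ee_rot: [119.5, 90.0, 21.5]
force: [-0.9, 0.7, 0.8]
gripper_width: 24.0
time_s: 16.23
ee_pos: [551.6, 3.0, 149.4]
ee_rot: [136.0, 90.0, 37.9]
force: [-0.5, 0.1, 0.3]
gripper_width: 24.0
time_s: 16.48
ee_pos: [551.6, 3.0, 149.4]
ee_rot: [130.8, 90.0, 32.8]
force: [0.1, 0.2, 2.1]
gripper_width: 24.2
214 [(109, 111, 110), (111, 110, 110), (110, 110, 111), (120, 122, 124)]
215 [(108, 109, 111), (111, 114, 112), (104, 107, 108), (130, 134, 134)]
216 [(150, 154, 154), (113, 110, 107), (112, 112, 110), (158, 158, 155)]
217 [(189, 140, 137), (133, 102, 92), (129, 101, 92), (184, 137, 130)]
218 [(191, 72, 60), (143, 94, 75), (142, 94, 78), (180, 84, 73)]
219 [(222, 79, 75), (205, 77, 67), (177, 81, 68), (176, 87, 81)]
220 [(244, 220, 218), (236, 174, 171), (227, 187, 185), (233, 226, 223)]
221 [(248, 250, 249), (244, 242, 241), (246, 246, 244), (249, 251, 251)]
t 16.58 pos [551.6   3.  149.3] x [ 0.  0. -1.] y [ 0.99 -0.14  0.  ] w 24.2 F [-0.1  -0.2   1.62]
jaw heading -8.0 q [-1. 19. 98.  0. 63.  7.]
```

View pics/c14.png

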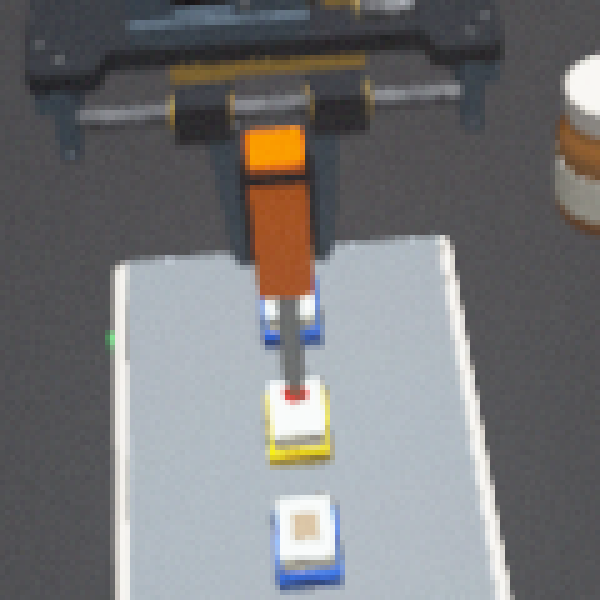

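View pics/top12.png

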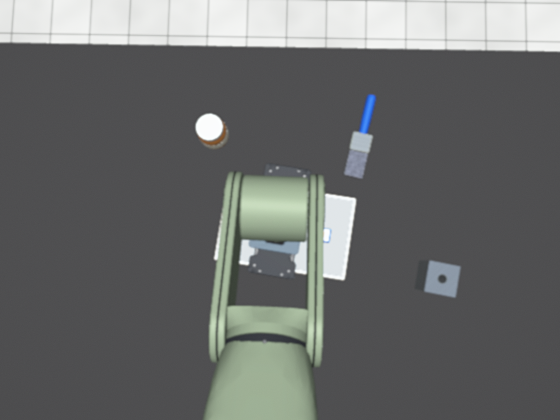

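```bash
python3 -c "
from workcell import *
print(job_done())"
```

```text
the job is handed in; nothing more can be done
None
```

I set the yellow block midway between the two blue blocks. I then drew the probe from its stand and handed in at 16.6 s, still holding it upright with its tip pressed on the red dot. The hand-in gives no verdict, so these are my own last checks:

- **Block:** its centre measured (550.3, -1.4) mm after release. That is within 2 mm of the blue blocks' midpoint, about 72–76 mm from each, and within about 1° of their row. It had not visibly moved in the final side picture.
- **Tip:** the side picture put it within about 1 mm of the dot's centre, with the probe upright. The tip could not be checked from the top camera because the arm hid it.
- **Press:** the probe went down about 5 mm after contact. The force changed by about 2.9 N from the free-hanging reading, against 2.7 N expected half-way in, though single readings scattered by about ±1 N.
- **Bystanders:** the jar and brush look unmoved in the final top picture. The blue blocks had not moved when last measured, before the probe was brought over.

The side camera read about 1.5 pixels off the arm's position. So I judged the tip by comparing it directly with the dot in the same picture. Grip and camera estimates of the probe's position in the fingers differed by 2–3 mm, and I shifted the arm about 3.5 mm before pressing to correct for this.

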